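# Pass a pack through the sprung gate of the cooling tray

### The job

Push the small pack lying on the tray's sill in through the sprung gate: open the gate with one finger and keep it open with that finger while the other finger pushes the pack along the lane, until the pack is far enough inside that the gate can swing fully shut behind it. The gate must never touch the pack, the pack is only pushed and stays flat on the tray floor (never lifted or tipped), and at the end it lies inside the lane behind the shut gate, not in the side bay. Leave all the other things where they are.

Things in the scene. Friction and masses are not known exactly. Their poses are not given: they have to be found in the camera images.
- tray: Low open-topped cream plastic tray, fixed. Its frame: z up, z=0 the table; +x is the way a pack goes in, x=0 the plane of the shut gate; y=0 the middle of the 125 mm wide doorway. Flat floor, top 6 mm above the table, x=-140 to 205, y=-70 to 195 mm, level through the doorway; before the gate (x<0) it is the sill. The back wall's inner face is at x=200 mm. Walls' tops are 46 mm above the table.
- fence (a point): Point on the inner face of the straight fence along the right side of the lane, at tray x=0, y=-62.5 mm, 46 mm above the table (its top). The face runs unbroken along the tray's x from x=-140 mm to the back wall. The sill has no wall on its left. Inside, left of the lane (y=70 to 190 mm), is an open side bay.
- hinge (a point): The gate's upright hinge axis, at tray x=0, y=62.5 mm, 46 mm above the table. A steel hinge post 10 mm thick, top at 52 mm, stands here (at y=65.5 mm), and left of it the tray's front wall, 5 mm thick, from y=70 to 190 mm.
- gate (a joint): Gate angle (rad): 0 shut, grows as it swings inwards (to the tray's +x, anticlockwise from above) up to 1.6. Steel leaf 120 mm long, 4 mm thick, 9 to 46 mm above the table; shut, it runs from the hinge across the doorway to y=-57.5 mm. A weak spring (0.036 N m shut, 0.075 N m at 1.3 rad) with damping (0.02 N m s/rad) always swings it shut within 2 s; it starts shut and never latches.
- gate_edge (a point): the middle of the gate's free end, 120 mm from the hinge axis, 27.5 mm above the table
- pack: The pack to be passed in: a small clear lidded food pack, 45 mm (its x) x 55 mm (its y) x 32 mm high, about 120 g, lying flat on the sill in front of the gate with its x roughly along the tray's +x. Origin: centre of its underside. It slides on the plastic.
- stock_a: clear pack 70 x 55 x 32 mm in the tray's side bay, bystander; origin: centre of its underside
- stock_b: clear pack of dark food 70 x 55 x 32 mm in the tray's side bay, bystander; origin: centre of its underside
- tub: round lidded tub, 48 mm across, 42 mm high, standing on the sill beside the lane, bystander; origin: centre of its underside
- tape: roll of tape lying flat on the table outside the fence, 84 mm across, 24 mm high, bystander; origin: centre of its underside
- carton: small cardboard carton 80 x 50 x 35 mm on the table outside the fence, bystander; origin: centre of its underside
- bowl: dark wooden bowl, 130 mm across, 50 mm high, bystander; origin: centre of its underside
- jar: amber glass jar, 68 mm across, 95 mm high, bystander; origin: centre of its underside

How it is judged:
By the outcome, as a careful person would: the job done as asked, in the order asked, and still so for the second after the job is handed in, with the robot touching nothing.
It also fails if it takes over 56 s, if anything falls off the work surface, if the arm or the gripper's body presses on something with over 40 N, if the wrist force passes 120 N, or if a joint passes its speed limit or range.

### The arm

A 6-joint arm with a two-finger parallel gripper is mounted at the origin on the work surface. World frame = base frame: x ahead of the robot, y to its left, z up, the work surface at z = 0. Lengths are in m, angles in rad, forces in N, time in s.
With the tool pointing down it reaches from about 0.4 to 0.825 m from the base axis. Payload 7 kg.
Tool frame: the origin (TCP) lies on the centre line of the jaws, within the pads' length; the fingertips stand 8 mm ahead of it and the grasp point (between the pads) lies 11 mm behind it (env.nose_length is the distance from the TCP to the fingertips, in m); z points along the fingers, y is the direction in which the jaws open and shut (so a half turn about z gives the same grasp; the last joint's range is limited). The gripper opens to 85 mm and grips with 20 to 120 N. Pads are 22 mm wide; open, the fingers measure 114 mm over their backs; the gripper's body (76 mm by 85 mm) begins 54 mm behind the grasp point. The pads swing forward as they close: fully open they stand 13 mm farther back than shut.
Start: joints at [-0.832, 0.359, 0.012, 0, -1.224, -0.288], TCP at [0.294, -0.608, 0.239] pointing down, gripper open.
Joint ranges: [-3.07, 3.07], [-1.43, 2.12], [-1.02, 1.25], [-3.03, 1.67], [-3.05, -0], [-3.03, 3.03]. Speed limits (rad/s): [2.39, 2.39, 3.01, 3.14, 3.14, 3.14].

### API

Orientations are given as a unit quaternion [w, x, y, z].
In Python, from station import sensors, vision, env gives the robot as it stands.
- The arm moves only by the tool carry_out, never from a script. Its argument "plan" is a list of rows, each a list of 7 numbers: the turn, a rotation vector about the tool's x, y, z in units of 5 degrees (1.0 is 5 degrees), then the shift along the tool's x, y, z in mm, then the gripper's target within -1 to 1 (fully open at 1, half-way at 0, shut at -1). In form: [[ax, ay, az, tx, ty, tz, jaw], ...]. A call has 1 to 10 rows; each row is the pose to reach, as a shift and turn from the pose measured when the call began, along the tool's axes at that moment; what a row does not reach only later rows make up. A row lasts 1/12 s, in which the tool goes at most 41.7 mm and 7.16 degrees, less where a joint would pass 70% of its speed; a pose out of reach is approached as far as the arm can. A call with a gripper value outside its range is refused whole. The fingers move at their own pace and stop on an object; "force" is the grip in N (left out, the last holds). Time passes only in rows, so rows that repeat a pose let the fingers close. It gives the time, the measured TCP pose, the force and the opening at its end, in the units of the state.
- sensors.sense(): the state, without advancing time (a new reading comes with each control period).
- vision.read_camera(name): name is "scene" or "top" or "wrist"; returns the picture (400x640x3 uint8, red, green, blue); there is no depth.
- vision.camera_model(name): a dict with "fx", "fy", "cx", "cy" (pixels), "T" (4x4, takes a point from camera to world coordinates); the wrist camera has in their place "mount" (4x4, takes a point from camera to tool coordinates, whose origin is the TCP and whose axes are the flange's). Camera axes: x right, y down, z forward; pixel columns grow to the right and rows downward; lengths in m; the calibration is good to about 2 mm. A picture is of the moment at which its call begins: read the wrist's pose just before it. camera_model takes no time and is no camera call.
- env.finish_job(): hands the job in, once; it reports no verdict.
The state is a dict: "time_s": time; "joint_pos": joint angles; "dq": joint speeds; "effort": joint torques, N m; "tcp_pos": TCP position; "ee_rot": TCP orientation; "ft_force": force on the tool from outside, world axes, zero at the start; "moment": the same for the moment, N m; "opening": opening from 0.0 (shut) to 1.0 (fully open).
Only numpy, scipy, OpenCV 4.12 (cv2) and the standard library are available. Lean on these libraries where they do the work, as an engineer would, in place of code of your own. Each camera call takes 0.05 s, during which the arm holds its last target. There are 200 camera calls.

## Working session

There is one attempt and no reset: what is moved stays moved. The work goes in short steps, Python scripts to look and compute and a tool call to move; the robot and the scene stay as the last step left them, time stands still between calls to the robot, and variables do not carry over. Pictures are saved under pics/ and viewed, about 8 in all and at most 12, crops included, and the job is handed in when it is done.

Besides the shell and the picture viewer there is one more tool, called after "Call:" in YAML: its name, and indented under it one key for each argument. carry_out: Moves the arm, as the interface text tells. Its arguments: {"type":"object","properties":{"plan":{"type":"array"},"force":{"type":"number"}},"required":["plan"]}

```bash
mkdir -p pics; ls
python3 - <<'E'
from station import sensors, vision, env
import cv2
s=sensors.sense();print(s)
for n in("scene","top"):
    im=vision.read_camera(n);cv2.imwrite(f"pics/{n}0.png",im[:,:,::-1]);m=vision.camera_model(n);print(n,m)
print(vision.camera_model("wrist"),env.nose_length)
E
```

```text
pics
{'time_s': 0.0, 'joint_pos': array([-8.31902173e-01,  3.59365618e-01,  1.10551226e-02, -3.40510373e-04,
       -1.22411113e+00, -2.88109656e-01]), 'dq': array([ 0.00084487,  0.00168575, -0.00065743, -0.00052378,  0.0001869 ,
       -0.00044892]), 'effort': array([-6.46051285e-05, -5.83323669e+01,  2.93416160e+01,  6.93623722e+00,
       -6.05487425e-03, -3.36330345e-05]), 'tcp_pos': array([ 0.29384974, -0.60715436,  0.23837754]), 'ee_rot': array([-2.59764926e-04, -2.23432116e-01,  9.74719141e-01,  7.86477185e-04]), 'ft_force': array([-0.38351066,  0.47873487,  0.09679174]), 'moment': array([ 0.00761425, -0.02016462, -0.00024176]), 'opening': 1.0011189091101425}
scene {'fx': 367.2000644078207, 'fy': 367.2000644078207, 'cx': 315.049155804065, 'cy': 195.29488583868908, 'T': array([[ 0.60587111,  0.62543785, -0.49167845,  1.13731648],
       [ 0.79555309, -0.47936163,  0.37055056, -0.45066228],
       [-0.00393543, -0.61566219, -0.78800037,  0.97931181],
       [ 0.        ,  0.        ,  0.        ,  1.        ]])}
top {'fx': 424.10218842679245, 'fy': 424.10218842679245, 'cx': 314.6477745348133, 'cy': 205.32145768665893, 'T': array([[ 0.00141355, -0.99765037,  0.06849627,  0.51443985],
       [-0.99997403, -0.00189421, -0.00695292,  0.00449243],
       [ 0.00706633, -0.06848466, -0.99762714,  1.1471622 ],
       [ 0.        ,  0.        ,  0.        ,  1.        ]])}
{'fx': 321.0797736313376, 'fy': 321.0797736313376, 'cx': 311.91050707111117, 'cy': 195.71233133331242, 'mount': array([[-7.02108694e-04, -9.48781554e-01, -3.15932064e-01,
         8.12190171e-02],
       [ 9.99999433e-01, -4.13200414e-04, -9.81449496e-04,
         1.10193739e-03],
       [ 8.00637919e-04, -3.15932574e-01,  9.48781307e-01,
        -1.33946915e-01],
       [ 0.00000000e+00,  0.00000000e+00,  0.00000000e+00,
         1.00000000e+00]])} 0.008
```

View pics/top0.png

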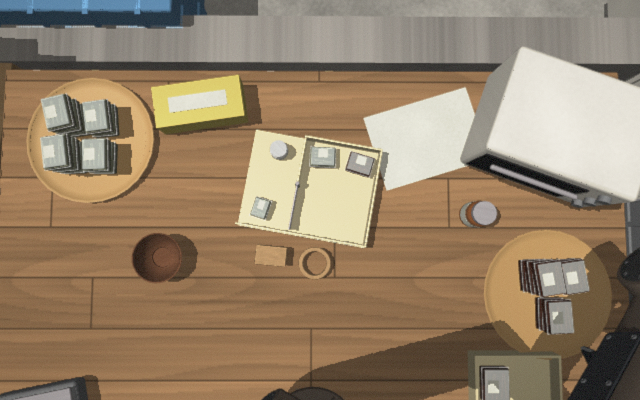

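View pics/scene0.png

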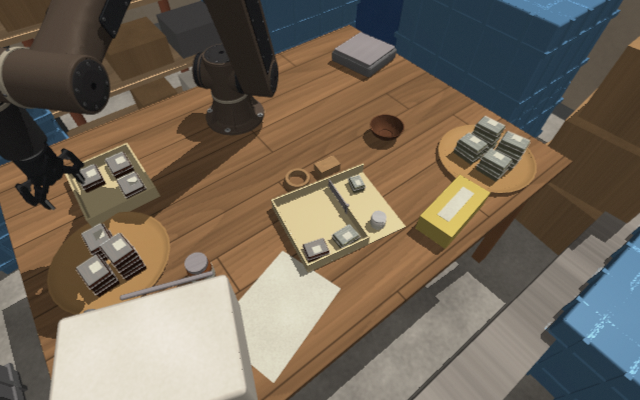

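The top view shows the tray at (240-380, 130-247). The sill is on the left, the gate leaf runs from (304,140) to (292,228), the pack is at (260,208) and the tub at (279,149). The lane goes to the right, which is world -y. Next I'll enlarge the tray.

Run:
```python
import cv2
im=cv2.imread("pics/top0.png")[120:260,228:392]
cv2.imwrite("pics/topz.png",cv2.resize(im,None,fx=4.5,fy=4.2,interpolation=cv2.INTER_CUBIC)[:600])
```

```text
(no output)
```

View pics/topz.png

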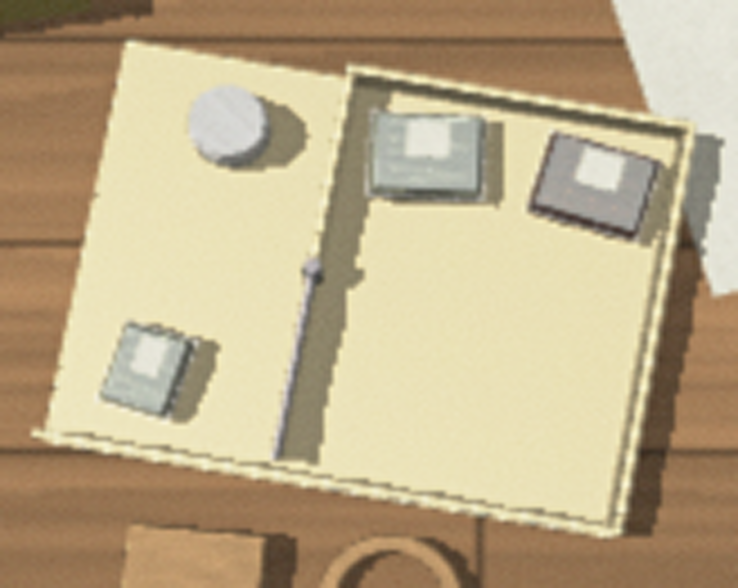

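```bash
cat > h.py <<'E'
import numpy as np, cv2, json
from scipy.spatial.transform import Rotation as R
def ray(m,T,uv,z):
    d=T[:3,:3]@np.array([(uv[0]-m["cx"])/m["fx"],(uv[1]-m["cy"])/m["fy"],1]);o=T[:3,3]
    return (o+d*(z-o[2])/d[2])[:2]
def toolT(s):
    q=s["ee_rot"];T=np.eye(4);T[:3,:3]=R.from_quat([q[1],q[2],q[3],q[0]]).as_matrix();T[:3,3]=s["tcp_pos"];return T
def pose():
    return json.load(open("tray.json"))
def w2t(p):
    x,y,a=pose();c,s=np.cos(a),np.sin(a);d=np.asarray(p)[...,:2]-[x,y]
    return np.stack([d@[c,s],d@[-s,c]],-1)*1000
def t2w(p):
    x,y,a=pose();c,s=np.cos(a),np.sin(a);p=np.asarray(p)/1000
    return np.array([x,y])+p@np.array([[c,s],[-s,c]])
def fit(P,W):
    P=np.array(P)/1000;W=np.array(W);pm,wm=P.mean(0),W.mean(0);p=P-pm;w=W-wm
    a=np.arctan2((p[:,0]*w[:,1]-p[:,1]*w[:,0]).sum(),(p*w).sum())
    r=np.array([[np.cos(a),-np.sin(a)],[np.sin(a),np.cos(a)]]);t=wm-r@pm
    return t,a,(W-(P@r.T+t))*1000
E
python3 - <<'E'
from h import *
from station import vision
m=vision.camera_model("top");T=m["T"]
L=[((312,266),(0,65.5),52),((278,458),(0,-57.5),46),((127,42),(-140,195),6),((622,535),(205,-68),46),((692,125),(205,195),46),((350,68),(0,195),46),((35,434),(-140,-68),46)]
W=[ray(m,T,(228+a/4.5-.4,120+b/4.2-.4),z/1000) for (a,b),_,z in L]
t,a,e=fit([l[1] for l in L],W);print(t,a,np.round(e,1).tolist())
json.dump([t[0],t[1],a],open("tray.json","w"))
f=lambda p,z:w2t(ray(m,T,(228+p[0]/4.5-.4,120+p[1]/4.2-.4),z/1000)).round(1)
print("pack lid corners",[f(p,38) for p in((132,322),(194,346),(167,416),(103,395))])
print("tub",f((229,126),48),"carton",[f(p,35) for p in((128,527),(268,535))],"tape top edge",f((395,540),24))
s=__import__("station").sensors.sense();print(t2w([[0,0],[-80,-30]]),w2t(s["tcp_pos"]))
E
```

```text
[0.58382448 0.05423401] -1.7459575985859646 [[-0.5, 0.1], [2.1, -2.0], [-0.7, -0.8], [1.1, 0.0], [-2.3, 3.2], [-2.4, 1.2], [2.6, -1.7]]
pack lid corners [array([-97.8,  13.5]), array([-59.5,   5. ]), array([-66.9, -40.7]), array([-105.9,  -34.4])]
tub [-63.5 143.4] carton [array([ -76.9, -112.4]), array([   3.9, -103. ])] tape top edge [ 77.1 -93.5]
[[0.58382448 0.05423401]
 [0.56822489 0.1382379 ]] [ 701.85075396 -170.20318511]
```

Tray pose residuals are about 2 mm. In the tray frame the pack is at about (-82,-14) with a heading of about -10°.

My plan:
1. Finger B behind the pack and finger A to its left. Push the pack to just before the gate.
2. Turn the jaw so A opens the leaf.
3. Push in with B while A holds the leaf open.

First I'll write a helper to compute the move rows.

```bash
cat >> h.py <<'E'
t_f=14.5
def row(C,phi,z,s):
    "jaw centre C (tray mm), phi = heading (deg, tray) from finger B to finger A, z TCP mm -> turn/5deg, shift mm"
    T=toolT(s);a=pose()[2]+np.radians(phi);y=-np.array([np.cos(a),np.sin(a),0]);zz=np.array([0,0,-1.]);x=np.cross(y,zz)
    rv=R.from_matrix(T[:3,:3].T@np.stack([x,y,zz],1)).as_rotvec(degrees=True)/5
    sh=T[:3,:3].T@(np.append(t2w(C),z/1000)-T[:3,3])*1000
    return np.r_[rv,sh].round(2).tolist()
def now(s):
    T=toolT(s);u=-T[:2,1];return w2t(s["tcp_pos"]).round(1),round(float(np.degrees(np.arctan2(u[1],u[0])-pose()[2])+180)%360-180,1),round(s["tcp_pos"][2]*1000,1),"open",round(s["opening"],2),"F",s["ft_force"].round(1),"t",round(s["time_s"],2)
def u_(phi): return np.array([np.cos(np.radians(phi)),np.sin(np.radians(phi))])
def C_fromB(B,phi,d): return np.array(B)+d/2*u_(phi)
E
python3 - <<'E'
from h import *
from station import sensors
s=sensors.sense();print(now(s));print(row(C_fromB((-124,-7),80,99.5),80,150,s))
E
```

```text
(array([ 701.9, -170.2]), 35.9, np.float64(238.5), 'open', 1.0, 'F', array([-0.3, -0.1,  0.4]), 't', 0.1)
[0.02, 0.0, -8.83, -650.73, 537.87, 89.16]
```

Call:
carry_out:
  plan:
    - [0,0,-1,-33,27,0,1]
    - [0,0,-2,-66,54,0,1]
    - [0,0,-3,-99,81,0,1]
    - [0,0,-4,-132,108,0,1]
    - [0,0,-5,-165,135,0,1]
    - [0,0,-6,-198,162,0,1]
    - [0,0,-7,-231,189,0,1]
    - [0,0,-8,-264,216,0,1]
    - [0,0,-8.8,-297,243,0,1]
    - [0,0,-8.8,-330,270,0,1]

```text
time_s: 0.93
tcp_pos: [0.4693, -0.2274, 0.2388]
ee_rot: [0.0, -0.574, 0.819, 0.001]
ft_force: [0.6, -1.0, -0.3]
opening: 0.998
```

Run:
```python
from h import *
from station import sensors
s=sensors.sense();print(now(s));print(row(C_fromB((-124,-7),80,99.5),80,150,s))
```

```text
(array([297.3, -63.7]), 80.1, np.float64(238.8), 'open', 1.0, 'F', array([ 0.6, -1. , -0.3]), 't', 0.93)
[0.01, 0.01, 0.02, -424.6, -33.35, 89.18]
```

Call:
carry_out:
  plan:
    - [0,0,0,-41,-3,8,1]
    - [0,0,0,-82,-6,16,1]
    - [0,0,0,-123,-10,24,1]
    - [0,0,0,-164,-13,33,1]
    - [0,0,0,-205,-16,42,1]
    - [0,0,0,-246,-19,50,1]
    - [0,0,0,-287,-23,60,1]
    - [0,0,0,-328,-26,70,1]
    - [0,0,0,-368,-29,80,1]
    - [0,0,0,-408,-32,89,1]

```text
time_s: 1.77
tcp_pos: [0.6368, 0.1436, 0.1501]
ee_rot: [-0.0, -0.574, 0.819, 0.001]
ft_force: [0.4, 0.2, 0.3]
opening: 1.001
```

Call:
carry_out:
  plan:
    - [0,0,0,-16,-1,0,1]
    - [0,0,0,-16,-1,0,1]
    - [0,0,0,-16,-1,0,1]

```text
time_s: 2.02
tcp_pos: [0.6429, 0.1592, 0.1489]
ee_rot: [-0.001, -0.575, 0.818, 0.001]
ft_force: [0.1, -0.1, 0.2]
opening: 0.995
```

Run:
```python
from h import *
from station import sensors,vision
s=sensors.sense();print(now(s));cv2.imwrite("pics/w1.png",vision.read_camera("wrist")[:,:,::-1])
json.dump({k:list(s[k]) for k in("tcp_pos","ee_rot")},open("w1.json","w"))
```

```text
(array([-113.6,   39.9]), 80.2, np.float64(148.9), 'open', 1.0, 'F', array([ 0.1, -0.1,  0.2]), 't', 2.02)
```

View pics/w1.png

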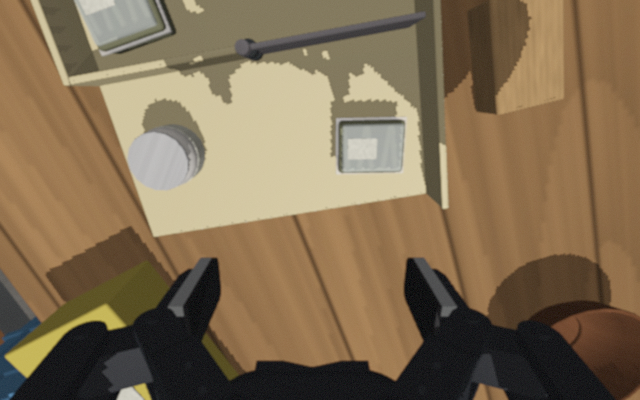

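The wrist view shows the pack lid corners at (337,119), (405,119), (402,174) and (338,173). The post top is at (247,47) and the gate end at (425,15). Both fingers are in view, with the right one (B) in line behind the pack.

Run:
```python
from h import *
from station import sensors,vision
s=json.load(open("w1.json"));s={k:np.array(v) for k,v in s.items()}
m=vision.camera_model("wrist");T=toolT(s)@m["mount"]
f=lambda p,z:w2t(ray(m,T,p,z/1000)).round(1)
print("post",f((247,47),52),"gate end",f((425,15),46),"sill corner",f((153,236),6),"fence top end outer/inner",f((447,207),46),f((441,207),46),"front wall end",f((68,80),46))
c=np.array([f(p,38) for p in((337,119),(405,119),(402,174),(338,173))]);print(c.tolist(),c.mean(0),"tub",f((160,160),48))
Ti=np.linalg.inv(m["mount"])
for n,p in(("tipA",(205,258)),("tipB",(418,258))):
    for zt in(-5,8):
        o=m["mount"][:3,3];d=m["mount"][:3,:3]@np.array([(p[0]-m["cx"])/m["fx"],(p[1]-m["cy"])/m["fy"],1]);print(n,zt,((o+d*(zt/1000-o[2])/d[2])*1000).round(1))
s=sensors.sense();print(row(C_fromB((-124,-7),80,99.5),80,18,s))
```

```text
post [-1.4 62.8] gate end [ -1.7 -55.7] sill corner [-138.8  195.9] fence top end outer/inner [-139.5  -64.6] [-138.7  -59.9] front wall end [  0.3 190.8]
[[-58.5, 10.4], [-67.2, -39.5], [-109.0, -33.8], [-99.6, 15.7]] [-83.575 -11.8  ] tub [-64.5 144.9]
tipA -5 [  7.9 -47.8  -5. ]
tipA 8 [  0.6 -52.6   8. ]
tipB -5 [ 7.9 48.6 -5. ]
tipB 8 [ 0.6 53.4  8. ]
[0.03, -0.01, 0.03, -3.04, -1.95, 131.51]
```

Call:
carry_out:
  plan:
    - [0,0,0,-3,-1,30,1]
    - [0,0,0,-3,-2,60,1]
    - [0,0,0,-3,-2,85,1]
    - [0,0,0,-3,-2,105,1]
    - [0,0,0,-3,-2,120,1]
    - [0,0,0,-3,-2,130,1]
    - [0,0,0,-3,-2,136,1]
    - [0,0,0,-3,-2,136,1]

```text
time_s: 2.73
tcp_pos: [0.6448, 0.1595, 0.0129]
ee_rot: [-0.002, -0.574, 0.819, 0.001]
ft_force: [0.0, 0.0, -1.3]
opening: 0.998
```

Run:
```python
from h import *
from station import sensors,vision
s=sensors.sense();print(now(s));print(row(C_fromB((-76,-17),80,99.5),80,13,s))
cv2.imwrite("pics/w2.png",vision.read_camera("wrist")[:,:,::-1])
```

```text
(array([-114.3,   41.7]), 80.1, np.float64(12.9), 'open', 1.0, 'F', array([ 0. ,  0. , -1.3]), 't', 2.73)
[0.04, -0.02, 0.02, 47.9, 1.47, -0.05]
```

View pics/w2.png

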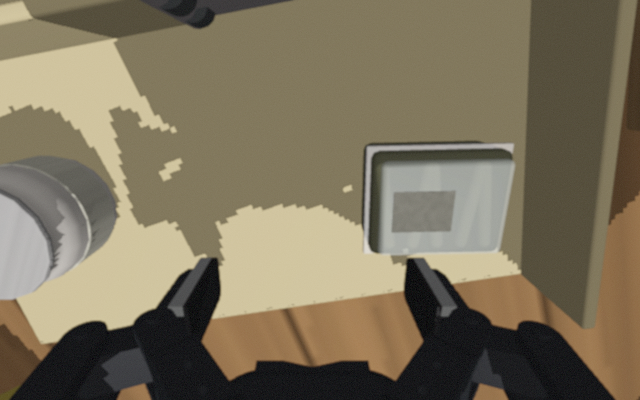

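The wrist view shows finger B (columns 405-470) centred on the pack's rear face (columns 365-515), a few mm behind it. Next I push flush along the pack's heading, staying before the gate.

Call:
carry_out:
  plan:
    - [0,0,0,5,0,0,1]
    - [0,0,0,10,0,0,1]
    - [0,0,0,15,0,0,1]
    - [0,0,0,20,1,0,1]
    - [0,0,0,25,1,0,1]
    - [0,0,0,30,1,0,1]
    - [0,0,0,35,1,0,1]
    - [0,0,0,40,1,0,1]
    - [0,0,0,45,1,0,1]
    - [0,0,0,48,1,0,1]

```text
time_s: 3.62
tcp_pos: [0.6278, 0.1145, 0.0138]
ee_rot: [-0.001, -0.574, 0.819, 0.001]
ft_force: [0.0, 2.6, 1.5]
opening: 0.999
```

Run:
```python
from h import *
from station import sensors,vision
s=sensors.sense();print(now(s))
im=vision.read_camera("wrist");cv2.imwrite("pics/w3.png",im[:,:,::-1])
json.dump({k:list(s[k]) for k in("tcp_pos","ee_rot")},open("w3.json","w"))
```

```text
(array([-67. ,  32.8]), 80.1, np.float64(13.8), 'open', 1.0, 'F', array([0. , 2.6, 1.5]), 't', 3.62)
```

View pics/w3.png

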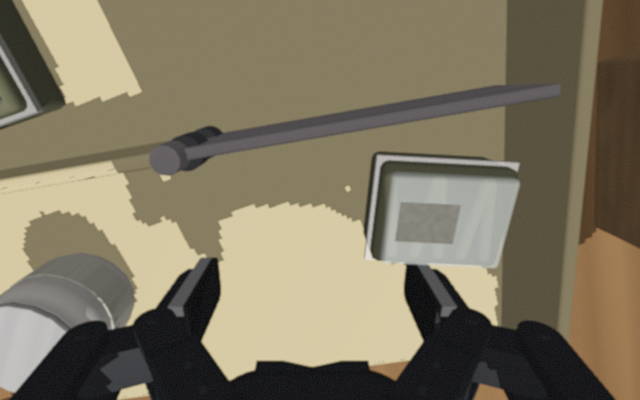

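The pack was pushed flush. Its front is now about x=-18 and the gate is still shut. Next I back off and turn the jaw to 35° so A faces the leaf; rows below.

```bash
cat >> h.py <<'E'
def via(B0,B1,p0,p1,n,s,d=99.5,z=13):
    for k in range(1,n+1):
        q=k/n;B=np.array(B0)*(1-q)+np.array(B1)*q;p=p0*(1-q)+p1*q
        print([round(float(v),1) for v in row(C_fromB(B,p,d),p,z,s)],"A",(B+d*u_(p)).round(0))
E
python3 - <<'E'
from h import *
from station import sensors,vision
s=json.load(open("w3.json"));s={k:np.array(v) for k,v in s.items()}
m=vision.camera_model("wrist");T=toolT(s)@m["mount"]
c=np.array([w2t(ray(m,T,p,.038)) for p in((378,155),(518,165),(500,266),(368,260))]);print(c.round(1).tolist(),c.mean(0))
print("gate end",w2t(ray(m,T,(557,90),.046)),"post",w2t(ray(m,T,(166,160),.052)))
s=sensors.sense()
via((-75.6,-16.2),(-94,-15),80,80,1,s);via((-94,-15),(-94,-15),80,35,9,s)
E
```

```text
[[-13.1, -0.4], [-25.1, -48.3], [-64.9, -42.5], [-53.3, 7.9]] [-39.10529006 -20.81497313]
gate end [ -0.86467033 -54.40388095] post [-0.29757331 65.50178448]
[0.0, -0.0, 0.0, -18.7, 1.9, 0.8] A [-77.  83.]
[0.0, -0.0, 1.0, -14.4, 2.1, 0.8] A [-68.  81.]
[0.0, -0.0, 2.0, -10.1, 2.6, 0.8] A [-60.  78.]
[0.0, -0.0, 3.0, -5.8, 3.6, 0.8] A [-52.  75.]
[0.0, -0.0, 4.0, -1.7, 4.9, 0.8] A [-44.  71.]
[0.0, -0.0, 5.0, 2.3, 6.6, 0.8] A [-37.  67.]
[0.0, -0.0, 6.0, 6.2, 8.6, 0.8] A [-30.  61.]
[0.0, -0.0, 7.0, 9.8, 10.9, 0.8] A [-24.  55.]
[0.0, -0.0, 8.0, 13.2, 13.6, 0.8] A [-18.  49.]
[0.0, -0.0, 9.0, 16.4, 16.5, 0.9] A [-12.  42.]
```

Call:
carry_out:
  plan:
    - [0,0,0,-18.5,2,0.5,1]
    - [0,0,1,-14.5,2,0.5,1]
    - [0,0,2,-10,2.5,0.5,1]
    - [0,0,3,-6,3.5,0.5,1]
    - [0,0,4,-1.5,5,0.5,1]
    - [0,0,5,2.5,6.5,0.5,1]
    - [0,0,6,6,8.5,0.5,1]
    - [0,0,7,10,11,0.5,1]
    - [0,0,8,13,13.5,0.5,1]
    - [0,0,9,16.5,16.5,0.5,1]

```text
time_s: 4.5
tcp_pos: [0.6059, 0.1042, 0.0129]
ee_rot: [-0.002, -0.215, 0.977, 0.0]
ft_force: [0.7, -0.6, -0.1]
opening: 1.004
```

Run:
```python
from h import *
from station import sensors,vision
s=sensors.sense();print(now(s))
im=vision.read_camera("wrist");cv2.imwrite("pics/w4.png",im[:,:,::-1])
via((-94,-15),(-80,-21),35,35,6,s)
```

```text
(array([-53.1,  13. ]), 34.9, np.float64(12.9), 'open', 1.0, 'F', array([ 0.7, -0.6, -0.1]), 't', 4.5)
[0.0, -0.1, -0.0, 1.6, -1.5, -0.1] A [-10.  41.]
[0.0, -0.1, -0.0, 3.8, -2.9, -0.1] A [-8. 40.]
[0.0, -0.1, -0.0, 6.0, -4.2, -0.1] A [-5. 39.]
[0.0, -0.1, -0.0, 8.1, -5.5, -0.1] A [-3. 38.]
[0.0, -0.1, -0.0, 10.3, -6.9, -0.1] A [-1. 37.]
[0.0, -0.1, -0.0, 12.4, -8.2, -0.1] A [ 2. 36.]
```

View pics/w4.png

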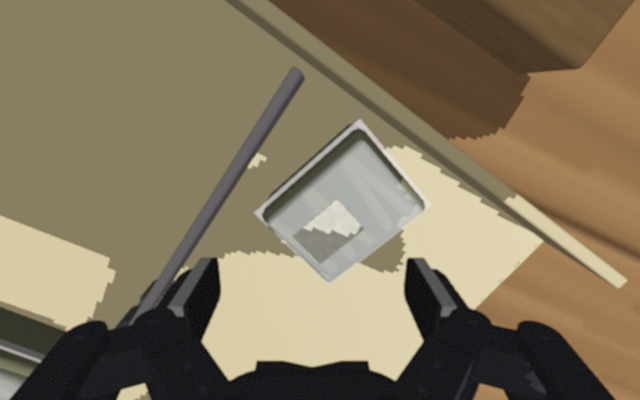

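The wrist view shows A next to the shut leaf (running from (150,300) to (297,72)) and B behind the pack's rear face (from (330,281) to (427,205)). Next I advance straight so A opens the gate before B reaches the pack.

Run:
```python
from h import *
from station import sensors
s=sensors.sense();via((-94,-15),(-76,-15),35,35,2,s);via((-76,-15),(-40,-20),35,38,2,s)
```

```text
[0.0, -0.1, -0.1, 3.6, -7.6, -0.2] A [-3. 42.]
[0.0, -0.1, -0.1, 8.7, -15.0, -0.2] A [ 6. 42.]
[0.0, -0.1, -0.4, 19.6, -28.4, -0.1] A [22. 42.]
[0.0, -0.1, -0.7, 30.6, -41.7, -0.1] A [38. 41.]
```

Call:
carry_out:
  plan:
    - [0,0,0,0.5,-3,0,1]
    - [0,0,0,2,-5,0,1]
    - [0,0,0,3.5,-7.5,0,1]
    - [0,0,0,5,-9.5,0,1]
    - [0,0,0,6,-11.5,0,1]
    - [0,0,0,7.5,-13,0,1]
    - [0,0,0,8.5,-15,0,1]
    - [0,0,0,8.5,-15,0,1]

```text
time_s: 5.22
tcp_pos: [0.6038, 0.0865, 0.013]
ee_rot: [-0.002, -0.212, 0.977, 0.0]
ft_force: [0.8, 3.5, 0.7]
opening: 1.0
```

Run:
```python
from h import *
from station import sensors,vision
s=sensors.sense();print(now(s))
im=vision.read_camera("wrist");cv2.imwrite("pics/w5.png",im[:,:,::-1])
via((-76,-15),(-46,-20),35,38,10,s)
```

```text
(array([-35.3,  14.1]), 34.5, np.float64(13.0), 'open', 1.0, 'F', array([0.8, 3.5, 0.7]), 't', 5.22)
[0.0, -0.1, -0.2, 2.3, -1.9, 0.0] A [ 8. 42.]
[0.0, -0.1, -0.2, 4.2, -4.1, 0.0] A [11. 42.]
[0.0, -0.1, -0.3, 6.0, -6.3, 0.0] A [14. 42.]
[0.0, -0.1, -0.3, 7.9, -8.5, 0.0] A [16. 42.]
[0.0, -0.1, -0.4, 9.7, -10.7, 0.0] A [19. 42.]
[0.0, -0.1, -0.5, 11.6, -12.8, 0.0] A [22. 42.]
[0.0, -0.1, -0.5, 13.4, -15.0, 0.1] A [24. 42.]
[0.0, -0.1, -0.6, 15.3, -17.2, 0.1] A [27. 41.]
[0.0, -0.1, -0.6, 17.1, -19.4, 0.1] A [30. 41.]
[0.0, -0.1, -0.7, 19.0, -21.6, 0.1] A [32. 41.]
```

View pics/w5.png

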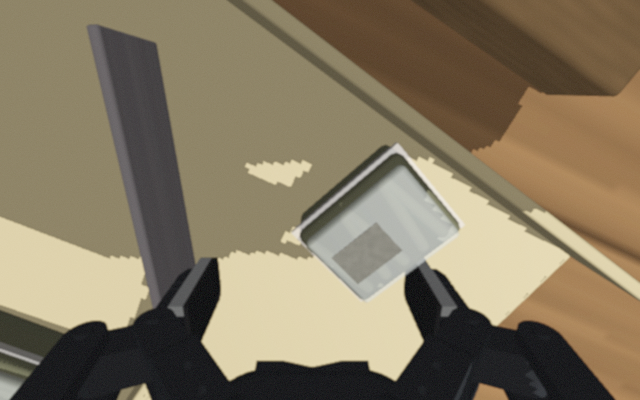

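The wrist view shows the gate held about 40-45° open by A (leaf end near (120,35)). B is at the pack's rear face centre, about (414,262). I'll add a lid detector so I can track the pack numerically, then push on.

```bash
cat >> h.py <<'E'
def pack(im,s,vision):
    "lid blob in wrist picture -> centre and heading in tray frame"
    h=cv2.cvtColor(im,cv2.COLOR_RGB2HSV);k=((h[...,1]<50)&(h[...,2]>115)).astype(np.uint8)
    k=cv2.morphologyEx(k,cv2.MORPH_OPEN,np.ones((3,3)))
    k=cv2.morphologyEx(k,cv2.MORPH_CLOSE,np.ones((31,31)))
    cs,_=cv2.findContours(k,cv2.RETR_EXTERNAL,cv2.CHAIN_APPROX_NONE);m=vision.camera_model("wrist");T=toolT(s)@m["mount"]
    for c in cs:
        if cv2.contourArea(c)<2500: continue
        P=np.array([w2t(ray(m,T,p,.036)) for p in c[:,0].astype(float)]).astype(np.float32)
        (cx,cy),(w,hh),a=cv2.minAreaRect(P);a=(a+45)%90-45
        print("blob c",round(cx,1),round(cy,1),"size",round(w),round(hh),"head",round(a,1),"px",c[:,0].mean(0).round(),"x",P[:,0].min().round(1),P[:,0].max().round(1),"y",P[:,1].min().round(1),P[:,1].max().round(1))
E
python3 - <<'E'
from h import *
from station import sensors,vision
for n in("w4","w5"):
    im=cv2.imread(f"pics/{n}.png")[:,:,::-1];s=sensors.sense()
    if n=="w5":pack(np.ascontiguousarray(im),s,vision)
E
```

```text
blob c -40.0 -25.9 size 52 45 head -13.4 px [381. 225.] x -66.4 -12.6 y -55.6 3.6
```

Call:
carry_out:
  plan:
    - [0,0,0,2.5,-2,0,1]
    - [0,0,0,4,-4,0,1]
    - [0,0,0,6,-6.5,0,1]
    - [0,0,0,8,-8.5,0,1]
    - [0,0,0,10,-10.5,0,1]
    - [0,0,0,11.5,-13,0,1]
    - [0,0,0,13.5,-15,0,1]
    - [0,0,0,13.5,-15,0,1]

```text
time_s: 5.93
tcp_pos: [0.5972, 0.0667, 0.013]
ee_rot: [-0.003, -0.212, 0.977, 0.0]
ft_force: [-0.1, 1.2, 0.3]
opening: 1.003
```

```bash
cat > look.py <<'E'
from h import *
from station import sensors,vision
import sys
s=sensors.sense();n=now(s);print(n)
d=99.5;p=n[1];print("B",(n[0]-d/2*u_(p)).round(1),"A",(n[0]+d/2*u_(p)).round(1))
im=vision.read_camera("wrist");cv2.imwrite(f"pics/{sys.argv[1]}.png",im[:,:,::-1]);pack(im,s,vision)
E
python3 look.py w6
```

```text
(array([-14.6,  11. ]), 34.5, np.float64(13.0), 'open', 1.0, 'F', array([-0.1,  1.2,  0.3]), 't', 5.93)
B [-55.6 -17.2] A [26.4 39.2]
blob c -19.3 -29.2 size 52 45 head -14.6 px [381. 225.] x -46.0 8.3 y -59.4 0.4
```

Pack is at (-19,-29), heading -14.6°, with its right side near the fence. I'll move B's contact to the right of the pack's centre so the pack lines up on the fence.

Run:
```python
from h import *
from station import sensors
s=sensors.sense();via((-58,-18),(-58,-25),35,42,2,s);via((-58,-25),(-37,-25),42,42,8,s)
```

```text
[0.0, -0.1, -0.8, -1.3, 4.5, -0.1] A [20. 40.]
[0.0, -0.1, -1.5, -1.5, 6.8, -0.1] A [16. 42.]
[0.0, -0.1, -1.5, 0.0, 4.6, -0.1] A [19. 42.]
[0.0, -0.1, -1.5, 1.5, 2.5, -0.1] A [21. 42.]
[0.0, -0.1, -1.5, 3.0, 0.3, -0.1] A [24. 42.]
[0.0, -0.1, -1.5, 4.5, -1.9, -0.1] A [26. 42.]
[0.0, -0.1, -1.5, 6.0, -4.0, -0.1] A [29. 42.]
[0.0, -0.1, -1.5, 7.5, -6.2, -0.0] A [32. 42.]
[0.0, -0.1, -1.5, 8.9, -8.3, -0.0] A [34. 42.]
[0.0, -0.1, -1.5, 10.4, -10.5, -0.0] A [37. 42.]
```

Call:
carry_out:
  plan:
    - [0,0,-0.8,-1.5,4.5,0,1]
    - [0,0,-1.5,-1.5,7,0,1]
    - [0,0,-1.5,0,4.5,0,1]
    - [0,0,-1.5,1.5,2.5,0,1]
    - [0,0,-1.5,3,0.5,0,1]
    - [0,0,-1.5,4.5,-2,0,1]
    - [0,0,-1.5,6,-4,0,1]
    - [0,0,-1.5,7.5,-6,0,1]
    - [0,0,-1.5,9,-8.5,0,1]
    - [0,0,-1.5,10.5,-10.5,0,1]

```text
time_s: 6.82
tcp_pos: [0.5918, 0.0523, 0.0129]
ee_rot: [-0.003, -0.275, 0.961, 0.0]
ft_force: [-0.6, 3.0, -0.2]
opening: 1.002
```

```bash
python3 look.py w7
```

```text
(array([0.6, 8.2]), 41.9, np.float64(12.9), 'open', 1.0, 'F', array([-0.6,  3. , -0.2]), 't', 6.82)
B [-36.4 -25. ] A [37.6 41.4]
blob c 1.9 -28.9 size 52 45 head -14.0 px [374. 229.] x -24.7 29.6 y -59.1 0.7
```

View pics/w7.png

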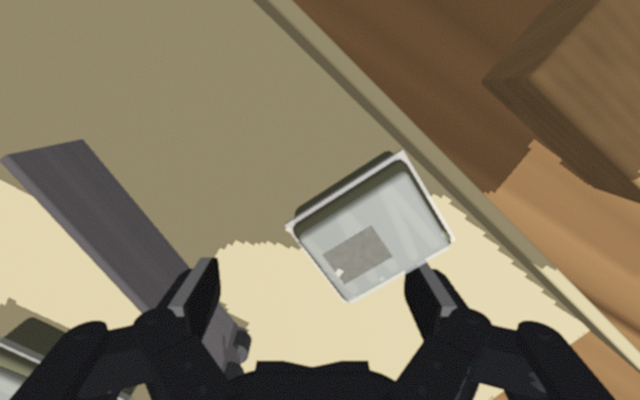

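Gate is wide open on A. The pack is at (2,-29), heading -14°, with contact about 5 mm right of its centre. I keep pushing straight along the lane.

Call:
carry_out:
  plan:
    - [0,0,0,2.5,-2.5,0,1]
    - [0,0,0,4.5,-5,0,1]
    - [0,0,0,7,-8,0,1]
    - [0,0,0,9.5,-10.5,0,1]
    - [0,0,0,11.5,-13,0,1]
    - [0,0,0,14,-15.5,0,1]
    - [0,0,0,16.5,-18,0,1]
    - [0,0,0,18.5,-20.5,0,1]
    - [0,0,0,21,-23.5,0,1]
    - [0,0,0,23.5,-26,0,1]

```text
time_s: 7.7
tcp_pos: [0.5853, 0.017, 0.013]
ee_rot: [-0.003, -0.275, 0.962, 0.0]
ft_force: [-1.4, 1.3, -0.2]
opening: 1.0
```

```bash
python3 look.py w8
```

```text
(array([36.4,  8. ]), 41.9, np.float64(13.0), 'open', 1.0, 'F', array([-1.4,  1.3, -0.2]), 't', 7.7)
B [ -0.6 -25.2] A [73.4 41.2]
blob c 37.7 -28.6 size 52 45 head -12.7 px [373. 230.] x 11.4 64.9 y -58.3 0.7
```

Stable: the pack is at (38,-29) and A is at x=73 on the leaf. Now I roll the jaw towards 82° while B keeps pushing and A stays on the leaf; the jaw narrows slightly to keep A clear of the post.

```bash
cat >> h.py <<'E'
def viad(k0,k1,n,s):
    k0,k1=np.array(k0,float),np.array(k1,float)
    for k in range(1,n+1):
        x,y,p,d,z=k0+(k1-k0)*k/n
        print([round(float(v),1) for v in row(C_fromB((x,y),p,d),p,z,s)]+[round(2*(d-14.5)/85-1,2)],"A",(np.array([x,y])+d*u_(p)).round(0))
E
sed -i 's/^d=99.5/d=14.5+85*s["opening"]/' look.py
python3 - <<'E'
from h import *
from station import sensors
s=sensors.sense();viad((-.6,-25.2,41.9,99.5,13),(26,-28,55,86,15),9,s)
E
```

```text
[0.0, -0.1, -0.3, 0.4, -1.0, -0.3, np.float64(0.96)] A [74. 42.]
[0.0, -0.1, -0.6, 1.4, -2.2, -0.5, np.float64(0.93)] A [74. 42.]
[0.0, -0.1, -0.9, 2.5, -3.4, -0.7, np.float64(0.89)] A [74. 43.]
[0.0, -0.1, -1.2, 3.6, -4.5, -0.9, np.float64(0.86)] A [74. 43.]
[0.0, -0.1, -1.4, 4.7, -5.7, -1.1, np.float64(0.82)] A [74. 43.]
[0.0, -0.1, -1.8, 5.8, -6.7, -1.4, np.float64(0.79)] A [75. 43.]
[0.0, -0.1, -2.0, 7.0, -7.8, -1.6, np.float64(0.75)] A [75. 43.]
[0.0, -0.1, -2.3, 8.3, -8.8, -1.8, np.float64(0.72)] A [75. 43.]
[0.0, -0.1, -2.6, 9.6, -9.9, -2.0, np.float64(0.68)] A [75. 42.]
```

Call:
carry_out:
  plan:
    - [0,0,-0.3,0.5,-1,-0.3,0.96]
    - [0,0,-0.6,1.5,-2,-0.5,0.93]
    - [0,0,-0.9,2.5,-3.5,-0.7,0.89]
    - [0,0,-1.2,3.5,-4.5,-0.9,0.86]
    - [0,0,-1.4,4.7,-5.7,-1.1,0.82]
    - [0,0,-1.8,5.8,-6.7,-1.4,0.79]
    - [0,0,-2,7,-7.8,-1.6,0.75]
    - [0,0,-2.3,8.3,-8.8,-1.8,0.72]
    - [0,0,-2.6,9.6,-9.9,-2,0.68]

```text
time_s: 8.5
tcp_pos: [0.5823, 0.003, 0.0152]
ee_rot: [-0.003, -0.382, 0.924, 0.001]
ft_force: [-0.5, 2.2, -0.2]
opening: 0.844
```

```bash
python3 look.py w9
```

```text
(array([50.7,  7.5]), 55.0, np.float64(15.2), 'open', 0.84, 'F', array([-0.5,  2.2, -0.2]), 't', 8.5)
B [ 26.  -27.8] A [75.4 42.8]
blob c 64.5 -26.9 size 52 45 head -8.2 px [364. 220.] x 39.6 90.0 y -55.6 1.3
```

View pics/w9.png

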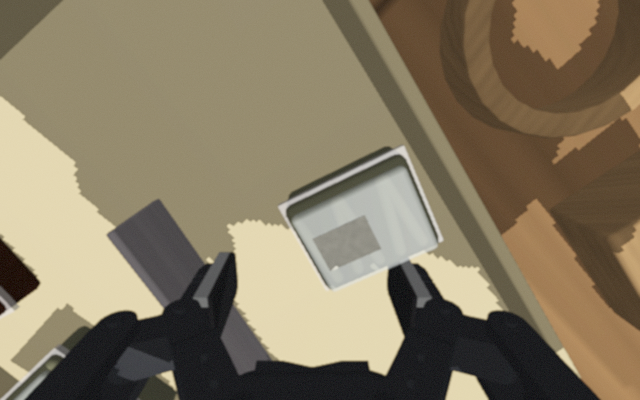

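Pack is at (64,-27), heading -8°. The leaf rests on A near mid-length and is well clear of the pack. I continue rolling and pushing.

Run:
```python
from h import *
from station import sensors
s=sensors.sense();viad((26,-27.8,55,86,15.2),(53,-29.5,67,78,16),9,s)
```

```text
[0.0, -0.1, -0.2, 1.2, -1.0, -0.1, np.float64(0.66)] A [76. 43.]
[0.0, -0.1, -0.5, 2.9, -2.1, -0.2, np.float64(0.64)] A [77. 43.]
[0.0, -0.1, -0.8, 4.5, -3.2, -0.3, np.float64(0.62)] A [78. 43.]
[0.0, -0.1, -1.1, 6.1, -4.2, -0.4, np.float64(0.6)] A [79. 43.]
[0.0, -0.1, -1.3, 7.8, -5.2, -0.5, np.float64(0.58)] A [80. 43.]
[0.0, -0.1, -1.6, 9.5, -6.2, -0.5, np.float64(0.56)] A [81. 43.]
[0.0, -0.1, -1.9, 11.2, -7.2, -0.6, np.float64(0.54)] A [82. 43.]
[0.1, -0.1, -2.1, 12.9, -8.2, -0.7, np.float64(0.52)] A [83. 43.]
[0.1, -0.1, -2.4, 14.7, -9.1, -0.8, np.float64(0.49)] A [83. 42.]
```

Call:
carry_out:
  plan:
    - [0,0,-0.2,1.2,-1,-0.1,0.66]
    - [0,0,-0.5,2.9,-2.1,-0.2,0.64]
    - [0,0,-0.8,4.5,-3.2,-0.3,0.62]
    - [0,0,-1.1,6.1,-4.2,-0.4,0.6]
    - [0,0,-1.3,7.8,-5.2,-0.5,0.58]
    - [0,0,-1.6,9.5,-6.2,-0.5,0.56]
    - [0,0,-1.9,11.2,-7.2,-0.6,0.54]
    - [0,0,-2.1,13,-8.2,-0.7,0.52]
    - [0,0,-2.4,14.7,-9.1,-0.8,0.49]

```text
time_s: 9.3
tcp_pos: [0.5783, -0.0142, 0.0161]
ee_rot: [-0.003, -0.478, 0.878, 0.001]
ft_force: [-0.4, 2.2, 0.6]
opening: 0.743
```

```bash
python3 look.py w10
python3 - <<'E'
from h import *
from station import sensors
s=sensors.sense();viad((53,-29.5,67,78,16),(80,-30,80,73,16),9,s)
E
```

```text
(array([68.3,  6.5]), 67.1, np.float64(16.1), 'open', 0.74, 'F', array([-0.4,  2.2,  0.6]), 't', 9.3)
B [ 53.2 -29.3] A [83.4 42.3]
blob c 82.1 139.1 size 28 53 head 29.9 px [ 33. 367.] x 63.4 95.5 y 114.0 163.7
blob c 90.8 -24.3 size 52 45 head -4.8 px [362. 214.] x 67.5 115.3 y -51.7 3.0
[0.1, -0.1, -0.2, 1.4, -0.7, 0.1, np.float64(0.48)] A [84. 42.]
[0.1, -0.1, -0.5, 3.3, -1.5, 0.1, np.float64(0.47)] A [85. 43.]
[0.1, -0.1, -0.8, 5.1, -2.3, 0.1, np.float64(0.45)] A [86. 43.]
[0.1, -0.1, -1.1, 7.0, -3.0, 0.1, np.float64(0.44)] A [87. 43.]
[0.1, -0.1, -1.4, 8.8, -3.8, 0.1, np.float64(0.43)] A [88. 43.]
[0.1, -0.1, -1.7, 10.7, -4.5, 0.1, np.float64(0.42)] A [89. 43.]
[0.1, -0.1, -2.0, 12.6, -5.2, 0.1, np.float64(0.4)] A [91. 42.]
[0.1, -0.0, -2.3, 14.6, -5.8, 0.1, np.float64(0.39)] A [92. 42.]
[0.1, -0.0, -2.5, 16.5, -6.5, 0.1, np.float64(0.38)] A [93. 42.]
```

Call:
carry_out:
  plan:
    - [0,0,-0.2,1.4,-0.7,0,0.48]
    - [0,0,-0.5,3.3,-1.5,0,0.47]
    - [0,0,-0.8,5,-2.3,0,0.45]
    - [0,0,-1.1,7,-3,0,0.44]
    - [0,0,-1.4,8.8,-3.8,0,0.43]
    - [0,0,-1.7,10.7,-4.5,0,0.42]
    - [0,0,-2,12.6,-5.2,0,0.4]
    - [0,0,-2.3,14.6,-5.8,0,0.39]
    - [0,0,-2.5,16.5,-6.5,0,0.38]

```text
time_s: 10.1
tcp_pos: [0.5747, -0.0319, 0.0162]
ee_rot: [-0.003, -0.572, 0.82, 0.001]
ft_force: [-0.6, 3.5, 2.0]
opening: 0.689
```

```bash
python3 look.py w11
python3 - <<'E'
from h import *
from station import sensors
s=sensors.sense();viad((80,-30,80,73,16),(102,-29,89,71,16),8,s)
E
```

```text
(array([86.4,  6. ]), 79.8, np.float64(16.2), 'open', 0.69, 'F', array([-0.6,  3.5,  2. ]), 't', 10.1)
B [ 79.9 -29.9] A [92.9 41.9]
blob c 73.0 132.6 size 33 57 head -27.0 px [ 31. 358.] x 50.9 97.2 y 114.0 160.4
blob c 116.9 -20.4 size 52 44 head -2.0 px [365. 210.] x 94.2 139.7 y -46.7 6.1
[0.1, -0.0, -0.2, 1.6, -0.4, 0.2, np.float64(0.37)] A [94. 42.]
[0.1, -0.0, -0.5, 3.5, -0.8, 0.2, np.float64(0.36)] A [95. 42.]
[0.1, -0.0, -0.7, 5.5, -1.3, 0.2, np.float64(0.36)] A [97. 42.]
[0.1, -0.0, -0.9, 7.5, -1.7, 0.2, np.float64(0.35)] A [98. 42.]
[0.1, -0.0, -1.1, 9.5, -2.1, 0.2, np.float64(0.35)] A [99. 42.]
[0.1, -0.0, -1.4, 11.5, -2.6, 0.2, np.float64(0.34)] A [101.  42.]
[0.1, -0.0, -1.6, 13.5, -3.0, 0.2, np.float64(0.34)] A [102.  42.]
[0.1, -0.0, -1.8, 15.5, -3.3, 0.2, np.float64(0.33)] A [103.  42.]
```

Call:
carry_out:
  plan:
    - [0,0,-0.2,1.6,-0.4,0,0.37]
    - [0,0,-0.5,3.5,-0.8,0,0.36]
    - [0,0,-0.7,5.5,-1.3,0,0.36]
    - [0,0,-0.9,7.5,-1.7,0,0.35]
    - [0,0,-1.1,9.5,-2.1,0,0.35]
    - [0,0,-1.4,11.5,-2.6,0,0.34]
    - [0,0,-1.6,13.5,-3,0,0.34]
    - [0,0,-1.8,16,-3.3,0,0.33]
    - [0,0,-1.8,16,-3.3,0,0.33]

```text
time_s: 10.9
tcp_pos: [0.5719, -0.0489, 0.0161]
ee_rot: [-0.003, -0.635, 0.772, 0.001]
ft_force: [-0.1, 0.9, 0.5]
opening: 0.666
```

```bash
python3 look.py w12
```

```text
(array([103.6,   6.2]), 88.9, np.float64(16.1), 'open', 0.67, 'F', array([-0.1,  0.9,  0.5]), 't', 10.9)
B [102.9 -29.3] A [104.3  41.7]
blob c 71.7 129.8 size 31 58 head -18.0 px [ 29. 356.] x 48.0 98.7 y 114.4 153.5
blob c 138.8 -16.2 size 44 52 head 0.3 px [368. 207.] x 116.9 160.6 y -42.2 9.7
```

View pics/w12.png

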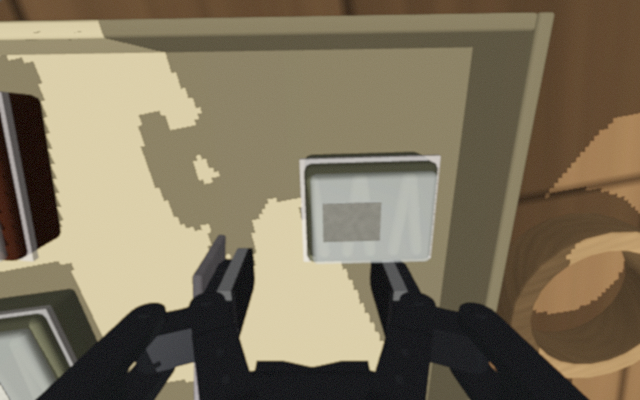

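The pack's rear is at about x=116, and the nearest corner clears the leaf's sweep by only about 5 mm. I'll add margin by backing off slightly, turning so B leads A by about 12 mm while A stays on the leaf, and pushing a little more.

Run:
```python
from h import *
from station import sensors
s=sensors.sense();viad((102.9,-29.3,88.9,71.1,16.1),(99,-29,89,71,17),1,s);viad((99,-29,89,71,17),(100,-20,100,63,18),4,s);viad((100,-20,100,63,18),(115,-20,100,63,18),5,s)
```

```text
[0.1, -0.0, -0.0, -4.0, -0.2, -0.9, np.float64(0.33)] A [100.  42.]
[0.1, -0.0, -0.6, -5.4, -1.5, -1.2, np.float64(0.28)] A [97. 42.]
[0.1, -0.0, -1.1, -6.8, -2.6, -1.5, np.float64(0.24)] A [94. 42.]
[0.1, -0.0, -1.7, -8.0, -3.7, -1.7, np.float64(0.19)] A [92. 42.]
[0.1, -0.0, -2.2, -9.2, -4.7, -2.0, np.float64(0.14)] A [89. 42.]
[0.1, -0.0, -2.2, -6.2, -4.7, -2.0, np.float64(0.14)] A [92. 42.]
[0.1, -0.0, -2.2, -3.2, -4.8, -2.0, np.float64(0.14)] A [95. 42.]
[0.1, -0.0, -2.2, -0.2, -4.8, -2.0, np.float64(0.14)] A [98. 42.]
[0.1, -0.0, -2.2, 2.8, -4.9, -2.0, np.float64(0.14)] A [101.  42.]
[0.1, -0.0, -2.2, 5.8, -5.0, -1.9, np.float64(0.14)] A [104.  42.]
```

Call:
carry_out:
  plan:
    - [0,0,0,-4,0,-1,0.33]
    - [0,0,-0.6,-5.5,-1.5,-1.2,0.28]
    - [0,0,-1.1,-7,-2.6,-1.5,0.24]
    - [0,0,-1.7,-8,-3.7,-1.7,0.19]
    - [0,0,-2.2,-9,-4.7,-2,0.14]
    - [0,0,-2.2,-6,-4.7,-2,0.14]
    - [0,0,-2.2,-3,-4.8,-2,0.14]
    - [0,0,-2.2,0,-4.8,-2,0.14]
    - [0,0,-2.2,3,-4.9,-2,0.14]
    - [0,0,-2.2,6,-5,-2,0.14]

```text
time_s: 11.78
tcp_pos: [0.5754, -0.0561, 0.018]
ee_rot: [-0.003, -0.706, 0.709, 0.002]
ft_force: [0.4, 1.1, -0.4]
opening: 0.567
```

```bash
python3 look.py w13
```

```text
(array([110.1,  10.9]), 99.8, np.float64(18.0), 'open', 0.57, 'F', array([ 0.4,  1.1, -0.4]), 't', 11.78)
B [115.4 -20. ] A [104.8  41.8]
blob c 61.4 127.4 size 31 76 head -7.1 px [ 28. 339.] x 25.6 98.9 y 113.4 147.4
blob c 150.5 -15.2 size 43 53 head 0.6 px [395. 206.] x 128.9 172.3 y -41.8 11.2
blob c 152.7 122.3 size 18 68 head -7.1 px [ 24. 134.] x 119.9 187.7 y 110.9 135.6
```

The pack is at (150,-15). Its nearest corner is about 137 mm from the hinge, so it is well clear of the 120 mm leaf. Now I back off 3 mm and lift straight up.

Call:
carry_out:
  plan:
    - [0,0,0,-3,0,0,0.14]
    - [0,0,0,-3,0,-10,0.14]
    - [0,0,0,-3,0,-45,0.14]
    - [0,0,0,-3,0,-86,0.14]
    - [0,0,0,-3,0,-127,0.14]
    - [0,0,0,-3,0,-150,0.14]
    - [0,0,0,-3,0,-150,0.14]

```text
time_s: 12.42
tcp_pos: [0.5798, -0.053, 0.1756]
ee_rot: [0.001, -0.706, 0.708, -0.002]
ft_force: [0.4, 0.4, 0.1]
opening: 0.568
```

Call:
carry_out:
  plan:
    - [0,0,0,-30,0,0,0.14]
    - [0,0,0,-60,0,0,0.14]
    - [0,0,0,-90,0,0,0.14]
    - [0,0,0,-120,0,0,0.14]
    - [0,0,0,-150,0,0,0.14]
    - [0,0,0,-150,0,0,0.14]
    - [0,0,0,-150,0,0,0.14]
    - [0,0,0,-150,0,0,0.14]
    - [0,0,0,-150,0,0,0.14]
    - [0,0,0,-150,0,0,0.14]

```text
time_s: 13.25
tcp_pos: [0.5803, 0.0961, 0.1757]
ee_rot: [0.001, -0.706, 0.709, -0.002]
ft_force: [0.4, -0.4, -0.4]
opening: 0.573
```

Call:
carry_out:
  plan:
    - [0,0,0,0,0,0,0.14]
    - [0,0,0,0,0,0,0.14]
    - [0,0,0,0,0,0,0.14]
    - [0,0,0,0,0,0,0.14]
    - [0,0,0,0,0,0,0.14]
    - [0,0,0,0,0,0,0.14]
    - [0,0,0,0,0,0,0.14]
    - [0,0,0,0,0,0,0.14]
    - [0,0,0,0,0,0,0.14]
    - [0,0,0,0,0,0,0.14]

```text
time_s: 14.08
tcp_pos: [0.5803, 0.0962, 0.1757]
ee_rot: [0.001, -0.706, 0.709, -0.002]
ft_force: [0.1, 0.3, -0.8]
opening: 0.57
```

```bash
python3 look.py w14
```

```text
(array([-40.7, -10.7]), 99.8, np.float64(175.7), 'open', 0.57, 'F', array([ 0.1,  0.3, -0.8]), 't', 14.08)
B [-35.3 -41.7] A [-46.1  20.3]
blob c -66.6 149.6 size 47 58 head 35.8 px [131. 182.] x -93.4 -39.1 y 119.0 177.2
blob c 48.5 145.7 size 61 57 head 7.4 px [134.  41.] x 15.4 82.3 y 115.0 177.0
```

View pics/w14.png

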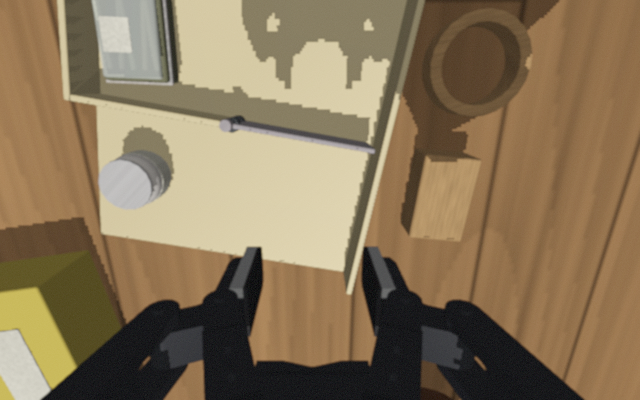

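The gate is shut, with the leaf straight from (230,125) to (373,150). The sill is empty apart from the tub, and the carton and tape are where they were. Viewing is used up, so I'll check the pack and bystanders numerically with the fixed cameras.

Run:
```python
from h import *
from station import sensors,vision
s=sensors.sense();m=vision.camera_model("wrist");T=toolT(s)@m["mount"]
print("gate end",w2t(ray(m,T,(373,150),.046)).round(1),"post",w2t(ray(m,T,(231,124),.052)).round(1))
for n in("top","scene"):
    a=cv2.imread(f"pics/{n}0.png");b=vision.read_camera(n)[:,:,::-1];m=vision.camera_model(n)
    c=[t2w(p) for p in((-140,-70),(205,-70),(205,195),(-140,195))]
    Ti=np.linalg.inv(m["T"]);uv=[]
    for q in c:
        v=Ti@np.r_[q,.02,1];uv.append((m["fx"]*v[0]/v[2]+m["cx"],m["fy"]*v[1]/v[2]+m["cy"]))
    reg=np.zeros(a.shape[:2],np.uint8);cv2.fillPoly(reg,[np.int32(uv)],1)
    d=(cv2.absdiff(a,np.ascontiguousarray(b)).max(2)>40).astype(np.uint8)*reg
    k,_,st,ce=cv2.connectedComponentsWithStats(cv2.morphologyEx(d,cv2.MORPH_CLOSE,np.ones((5,5))))
    for i in range(1,k):
        if st[i,4]>25: print(n,"changed blob area",st[i,4],"tray at z=36:",w2t(ray(m,m["T"],ce[i],.036)).round(0))
    h=cv2.cvtColor(np.ascontiguousarray(b),cv2.COLOR_BGR2HSV);g=((h[...,1]<40)&(h[...,2]>115)).astype(np.uint8)*reg
    k,_,st,ce=cv2.connectedComponentsWithStats(cv2.morphologyEx(g,cv2.MORPH_CLOSE,np.ones((5,5))))
    for i in range(1,k):
        if st[i,4]>40: print(n,"grey blob",st[i,4],w2t(ray(m,m["T"],ce[i],.036)).round(0))
```

```text
gate end [ -0.1 -54.7] post [ 1.9 61.5]
top changed blob area 2811 tray at z=36: [-88.  20.]
top changed blob area 2561 tray at z=36: [131.  -6.]
top grey blob 262 [-66. 147.]
top grey blob 521 [ 53. 148.]
top grey blob 458 [154. 147.]
top grey blob 106 [-1. 12.]
top grey blob 351 [147. -19.]
scene changed blob area 290 tray at z=36: [-70.   1.]
scene changed blob area 1283 tray at z=36: [137.  20.]
scene grey blob 146 [146. -19.]
scene grey blob 186 [-67. 147.]
scene grey blob 310 [ 53. 153.]
scene grey blob 273 [153. 149.]
```

```bash
python3 -c "
from station import env
print(env.finish_job())"
```

```text
the job is handed in; nothing more can be done
None
```

The pack is through: it lies in the lane behind the shut gate, and I handed the job in at about 14 s on the robot's clock (limit 56 s).

**What I did:**
- **Approach:** I first pushed the pack about 40 mm along the sill with the gate still shut. From its starting place, one finger could not reach the pack while the other reached the gate.
- **Through the gate:** One finger then opened the gate and held it open. The other pushed the pack through along the fence side of the lane.
- **Release:** With the pack well inside, I backed off 3 mm and lifted straight up, and the gate swung shut behind it.

**Last checks:**
- **Gate:** The wrist picture shows it shut, with its free end at tray x of about 0.
- **Pack:** The top and scene cameras agree on about (147, -18) mm. The wrist camera, just before I lifted off, gave (150, -15) mm. Its nearest corner is about 135 mm from the hinge, and the gate leaf is 120 mm long.
- **Other things:** The tub and both stock packs are where they were, to within a few mm. The carton and tape looked undisturbed in the last wrist picture. The bowl and jar were not rechecked, but the arm never went low near them.
- **Forces:** Wrist force readings stayed below about 5 N.

No check failed. Gate clearance to the pack was read only from the pictures between moves. The last picture I viewed does not show the pack, so its final place rests on the camera measurements.

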